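# Find the open gap with a feeler blade and mark it

## Task

The three jaw gaps on the sloping gauge rest look alike, but only one is set wide enough for the thicker feeler blade, the one with the larger handle. Take that blade out of the stand by its handle, try it in the gaps by feel, and leave it fully home in the gap that takes it; then slide the pointer along its rail behind the gaps until it stands level with that gap. Leave the thin blade in the stand.

Things in the scene. Friction and masses are not known exactly. Their poses are not given: they have to be found in the camera images.
- blade_handle (a point): centre of the thick blade's handle: dark steel, 38 (x) x 14 (y) x 50 (z) mm, 0.12 kg. Below it a steel blade 22 x 8 x 45 mm; z points from tip to handle, the tip is 70 mm below this point. It hangs upright by the handle's shoulders in one of two slots of a small fixed grey stand, this point 77 mm above the worktop. Lift it 50 mm to clear the stand.
- blade_tip (a point): middle of the lower end face of the thick blade, same axes as its handle. In the stand it is 7 mm above the worktop.
- thin_blade_handle (a point): centre of the thin blade's handle, 30 (x) x 14 (y) x 36 (z) mm; its blade is 22 x 4 x 45 mm. It hangs in the stand's other slot; the slots are 58 mm apart along the blades' x, and either blade may be in either. The stand is 116 x 50 mm and 52 mm high. This blade stays there.
- gap_left (a point): floor centre of the left gap (seen from the robot) between two upright-leaning steel jaws on the fixed gauge rest. z points up out of the gap, leaning 25 degrees from vertical to the rest's front (robot's side); x is square to the jaws, rearward and up; y runs along the row, to the left. Jaw tops are at z = 34 mm. Gaps are 50 mm apart, each jaw 40 mm wide along y, open at the sides.
- gap_middle (a point): the same point of the middle gap. All three gaps have the same mouth, 16 mm wide, narrowing over the top 9 mm. Below that one of the three is 10.6 mm wide down to its floor and the other two are 5.5 mm, so the thick blade stops near the mouth there. Which is which changes and is found by trying. All jaws are rigid.
- gap_right (a point): the same point of the right gap, same axes. Each gap's front jaw carries a round screw head standing 7 mm out; the jaws are 28 mm thick over both.
- pointer_knob (a point): on the axis of the pointer's upright round aluminium knob (18 mm diameter), 46 mm above the worktop and 17 mm below its top. The knob stands on a dark slide block whose top is 30 mm above the worktop. The rail is straight, parallel to the row of gaps and 50 mm behind their floor centres (level distance); about 2 N friction, stays where left.
- pointer (a joint): position of the pointer along its rail in m: 0 at the middle gap, +0.05 at the left gap, -0.05 at the right gap; stops at +-0.094. It starts parked near the right end.
There are look-alikes about, which are no part of the job. What is shaped like the part that bears blade_handle but brown or purple is not meant.

How it is judged:
By the outcome, as a careful person would: the job done as asked, in the order asked, and still so for the second after the job is handed in, with the robot touching nothing.
It also fails if it takes over 58 s, if anything falls off the work surface, if the arm or the gripper's body presses on something with over 40 N, if the wrist force passes 120 N, or if a joint passes its speed limit or range.

## Robot

A 6-joint arm with a two-finger parallel gripper is mounted at the origin on a cart in front of the work surface, level with it; the furniture and walls round the work are solid. World frame = base frame: x ahead of the robot, y to its left, z up, the work surface at z = 0. Lengths are in mm, angles in rad, forces in N, time in s.
With the tool pointing down it reaches from about 375 to 900 mm from the base axis. Payload 3.1 kg.
Tool frame: the origin (TCP) lies where the fingers leave the gripper's body, on its centre line; the fingertips stand 70 mm ahead of it and the grasp point (between the pads) lies 51 mm ahead of it; z points along the fingers, y is the line along which they close (so a half turn about z gives the same grasp; the last joint's range is limited). The gripper opens to 87 mm and grips with 3 to 60 N. Pads are 19 mm wide; open, the fingers measure 117 mm over their backs; the gripper's body (75 mm by 190 mm) begins 51 mm behind the grasp point.
Start: joints at [-1.478, 0.527, 1.433, -0, 1.181, -0.178], TCP at [167.213, -602.194, 292.248] pointing down, gripper open.
Joint ranges: [-3.08, 3.08], [-0.75, 2.2], [0.22, 2.44], [-1.43, 4.57], [0, 2.65], [-2.85, 2.85]. Speed limits (rad/s): [2.79, 2.79, 3.14, 3.14, 3.14, 3.14].

## Interface

Orientations are given as a unit quaternion [x, y, z, w].
In Python, from cell import manip gives the robot as it stands.
- The arm moves only by the shell command python3 -m pendant 'ROWS' [OPENING]. ROWS is a JSON object of lists of equal length, an entry for each row: "translation": the shift along the tool's x, y, z scaled (see below), a list of three; "twist": the turn about the tool's z scaled (see below). A call has exactly 8 rows; each row shifts and turns the commanded pose from where the row before left it, along the tool's axes as they then stand; what a row does not reach is not made up. The controller multiplies each number of a shift by 0.15 m and each number of a turn by pi rad. A row lasts 1/10 s, in which the tool goes at most 50 mm and 8.59 degrees, less where a joint would pass 70% of its speed; a pose out of reach is approached as far as the arm can. A call with a number of a shift or a turn outside -1 to 1 is refused whole. A call with a gripper value outside its range is refused whole. OPENING is the closure, from 0 (fully open) to 1 (shut), set as the call begins (- or left out, the last holds). The fingers move at their own pace and stop on an object; the grip force is fixed at half the most. Time passes only in rows, so rows that do not move let the fingers close, or fill a call up. It gives the time, the measured TCP pose, the force, the opening and the grip force at its end, in the units of the state.
- manip.get_state(): the state, without advancing time (a new reading comes with each control period).
- manip.grab_frame(name): name is "scene" or "top" or "wrist"; returns a dict with "color" (480x640x3 uint8, red, green, blue), "fov_y" (degrees; the focal length in pixels is half the picture's height over the tangent of half this angle, whatever the lens; pixels are square), "cx", "cy" (the principal point, pixels), "k1" (the pictures are not rectified: a ray, as slopes to the right and down, at radius r is drawn at 1 + k1 r^2 times it, then the intrinsics apply), "world_to_cam" (4x4, takes a point from world to camera coordinates); the wrist camera has in their place "hand_eye" (4x4, takes a point from camera to tool coordinates, whose origin is the TCP and whose axes are the flange's). Camera axes: x right, y down, z forward; pixel columns grow to the right and rows downward; lengths in mm; the calibration is good to about 2 mm. A picture is of the moment at which its call begins: read the wrist's pose just before it. There is no depth.
- manip.hand_in(): hands the job in; it is judged then, once.
The state is a dict: "clock": time; "joints": joint angles; "qd": joint speeds; "tau": joint torques, N m; "position": TCP position; "tcp_rot": TCP orientation; "force": force on the tool from outside, world axes, zero at the start; "ft_torque": the same for the moment, N m; "gripper_width": finger opening in mm; "grasp_force": force on a finger pad.
Only numpy, scipy, OpenCV 4.12 (cv2) and the standard library are available. Lean on these libraries where they do the work, as an engineer would, in place of code of your own. Each camera call takes 0.05 s, during which the arm holds its last target. There are 200 camera calls.

## Working session

There is one attempt and no reset: what is moved stays moved. The work goes in short steps, Python scripts to look and compute and a shell command to move; the robot and the scene stay as the last step left them, time stands still between calls to the robot, and variables do not carry over. Pictures are saved under pics/ and viewed, at most 10 in all, crops included, and the job is handed in when it is done.

```bash
mkdir -p pics; ls
python3 - <<'E'
from cell import manip
import cv2,json,numpy as np
print(manip.get_state())
for n in("scene","top"):
    f=manip.grab_frame(n); cv2.imwrite(f"pics/{n}0.png",f["color"][:,:,::-1])
    print(n,f["fov_y"],f["cx"],f["cy"],f["k1"],np.round(f["world_to_cam"],3).tolist())
E
```

```text
pics
{'clock': 0.0, 'joints': array([-1.47852244e+00,  5.28481587e-01,  1.43391159e+00,  1.76063630e-05,
        1.18134429e+00, -1.78524847e-01]), 'qd': array([ 1.24613311e-03, -5.42870185e-04,  4.55878739e-05,  1.42111263e-03,
       -1.12883805e-03,  9.47088076e-04]), 'tau': array([ 9.57114789e-04, -4.40029299e+01, -1.76596963e+01,  6.32543396e-02,
        5.80909266e-02, -1.62031561e-04]), 'position': array([ 167.15144475, -601.63556282,  291.2590191 ]), 'tcp_rot': array([ 9.90847384e-01,  1.34982637e-01,  5.43665841e-05, -1.07105979e-03]), 'force': array([-0.65999288,  0.38131112,  0.58209932]), 'ft_torque': array([-0.03256013,  0.02711684, -0.01164577]), 'grasp_force': 0.0, 'gripper_width': 86.8169243033692}
scene 48.66582144424126 320.28847351976316 234.37221519100393 -0.036867612610816884 [[-0.882, -0.471, 0.019, 399.942], [-0.262, 0.457, -0.85, 198.83], [0.391, -0.755, -0.527, 1039.414], [0.0, 0.0, 0.0, 1.0]]
top 53.60898016992917 312.2171977428987 238.2213098786702 0.013633964232329147 [[0.023, -1.0, 0.017, -77.295], [-0.987, -0.026, -0.156, 480.825], [0.157, -0.013, -0.988, 1117.926], [0.0, 0.0, 0.0, 1.0]]
```

View pics/top0.png

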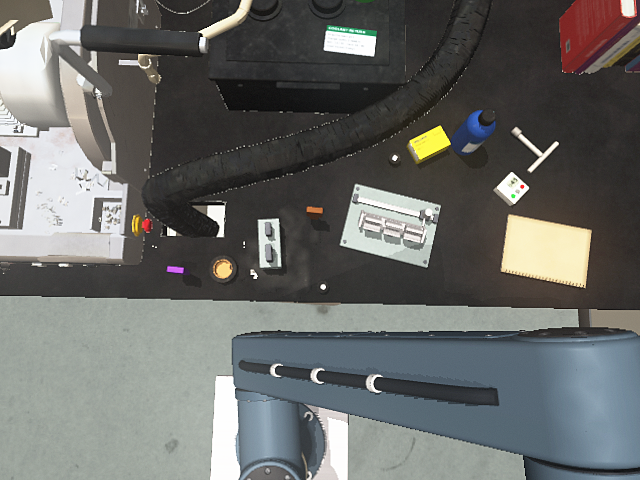

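View pics/scene0.png

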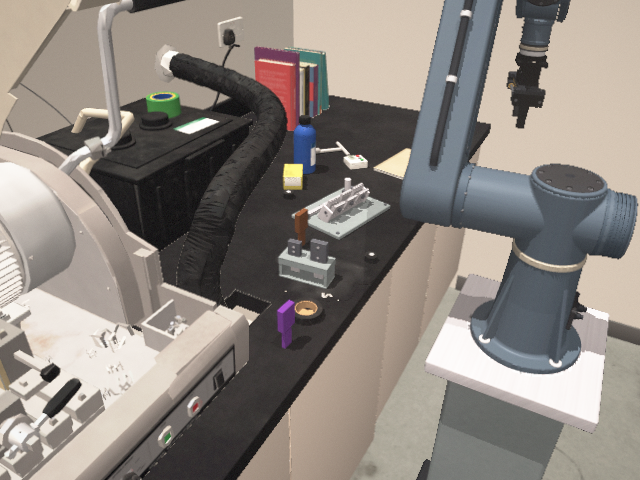

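Run:
```python
import cv2,numpy as np
t=cv2.imread("pics/top0.png");s=cv2.imread("pics/scene0.png")
z=lambda im,x,y,w,h,k:cv2.resize(im[y:y+h,x:x+w],None,fx=k,fy=k,interpolation=cv2.INTER_CUBIC)
A=z(t,245,210,50,64,5)   #250x320
B=z(t,335,180,110,64,5)  #550x320
C=z(s,270,225,80,56,5)   #400x280
D=z(s,300,170,80,56,5)
cv2.imwrite("pics/crops.png",np.vstack([np.hstack([A,B]),np.hstack([C,D])]))
```

```text
(no output)
```

View pics/crops.png

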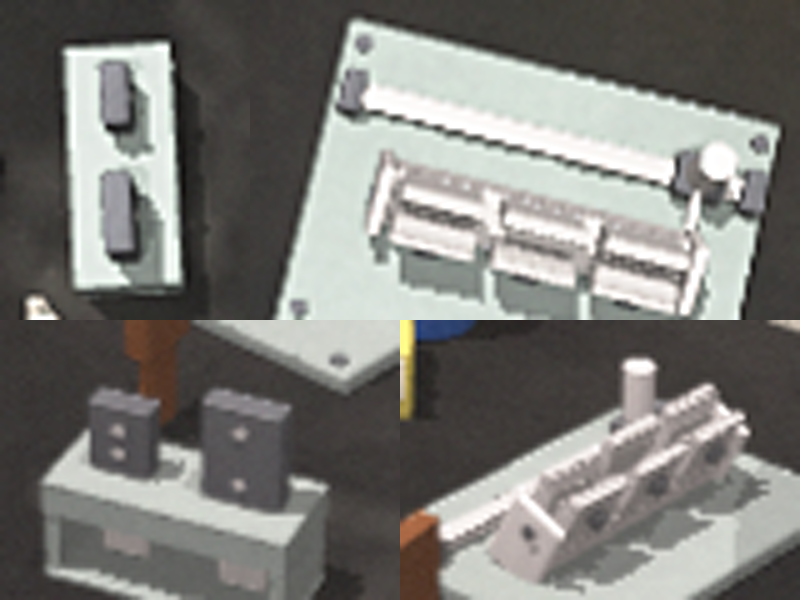

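```bash
cat > h.py <<'E'
import numpy as np,cv2
from scipy.spatial.transform import Rotation as R
from cell import manip
def ray(f,uv,st=None):
    F=240/np.tan(np.radians(f["fov_y"]/2)); K=np.array([[F,0,f["cx"]],[0,F,f["cy"]],[0,0,1]])
    d=(np.array(uv,float)-[f["cx"],f["cy"]])/F; s=d.copy()
    for _ in range(20): s=d/(1+f["k1"]*(s@s))
    if "hand_eye" in f:
        H=f["hand_eye"]; q=R.from_quat(st["tcp_rot"]).as_matrix()
        return q@H[:3,3]+st["position"], q@H[:3,:3]@[s[0],s[1],1]
    M=np.linalg.inv(f["world_to_cam"]); return M[:3,3],M[:3,:3]@[s[0],s[1],1]
def on(f,uv,z,st=None):
    o,d=ray(f,uv,st); return o+d*(z-o[2])/d[2]
def tri(rs):
    A=0;b=0
    for o,d in rs:
        d=d/np.linalg.norm(d);P=np.eye(3)-np.outer(d,d);A=A+P;b=b+P@o
    x=np.linalg.solve(A,b); return x,[np.linalg.norm(np.cross(x-o,d/np.linalg.norm(d))) for o,d in rs]
def shot(n,name=None):
    st=manip.get_state(); f=manip.grab_frame(n)
    if name: cv2.imwrite(f"pics/{name}.png",f["color"][:,:,::-1])
    return f,st
E
python3 - <<'E'
from h import *
np.set_printoptions(precision=1,suppress=True)
T,_=shot("top");S,_=shot("scene")
a=lambda x,y:(245+x/5-.4,210+y/5-.4); b=lambda x,y:(335+(x-250)/5-.4,180+y/5-.4)
c=lambda x,y:(270+x/5-.4,225+(y-320)/5-.4); d=lambda x,y:(300+(x-400)/5-.4,170+(y-320)/5-.4)
P=[on(T,a(*p),52)[:2] for p in((64,46),(170,43),(183,283),(76,292))]
print("stand",P,np.mean(P,0))
print("top handle thick",[on(T,a(*p),102)[:2] for p in((104,172),(130,172),(132,248),(106,248))])
print("knob top",on(T,b(717,160),63),tri([ray(T,b(717,160)),ray(S,d(640,367))]))
L,Rr=on(T,b(365,98),25),on(T,b(672,174),25);print("rail",L,Rr,np.degrees(np.arctan2(*(L-Rr)[:2][::-1])))
print("jawfrontfar",[on(T,b(*p),45) for p in((395,233),(485,255),(495,258),(580,283),(592,288),(680,308))])
print("scene handle top-front corners",[on(S,c(*p),102)[:2] for p in((205,393),(222,383) ,(291,403))])
E
```

```text
stand [array([524.5,  68.3]), array([527.3,  17.2]), array([411.1,   7. ]), array([405.6,  57.6])] [467.1  37.5]
top handle thick [array([456.3,  42.3]), array([456.6,  30.4]), array([421.7,  28.2]), array([421.4,  40. ])]
knob top [ 550.9 -342.7   63. ] (array([ 551.3, -343.3,   60.9]), [np.float64(0.027513071254980596), np.float64(0.02751307125506209)])
rail [ 586.4 -176.7   25. ] [ 551.7 -330.1   25. ] 77.25764693348313
jawfrontfar [array([ 514.4, -189.7,   45. ]), array([ 504.7, -233.6,   45. ]), array([ 503.3, -238.5,   45. ]), array([ 492.1, -279.8,   45. ]), array([ 489.8, -285.6,   45. ]), array([ 481.1, -328.4,   45. ])]
scene handle top-front corners [array([457.7,  40. ]), array([455.3,  29.3]), array([422.1,  28.8])]
```

```bash
python3 -m pendant '{"translation":[[0.27,-0.18,0],[0.27,-0.18,0],[0.27,-0.18,0],[0.27,-0.18,0],[0.27,-0.18,0],[0.27,-0.18,0],[0.27,-0.18,0],[0.27,-0.18,0]],"twist":[0,0,0,0,0,0,0,0]}' 0
python3 - <<'E'
from h import *
np.set_printoptions(precision=2,suppress=True)
f,st=shot("wrist","w1");print(f["hand_eye"],f["fov_y"],st["position"],st["joints"],st["tcp_rot"],st["clock"])
np.savez("w1.npz",**{k:f[k] for k in f if k!="color"},position=st["position"],tcp_rot=st["tcp_rot"])
E
```

```text
clock: 1.0
position: [422.6, -305.7, 292.3]
tcp_rot: [0.991, 0.135, 0.0, 0.0]
force: [0.4, 0.5, 0.1]
gripper_width: 87.0
grasp_force: 0.0
[[  0.    -0.95  -0.3   83.9 ]
 [  1.     0.     0.     0.21]
 [  0.    -0.3    0.95 -93.43]
 [  0.     0.     0.     1.  ]] 69.88442899186433 [ 422.59 -305.74  292.28] [-0.84  0.39  1.69  0.    1.06  0.46] [0.99 0.13 0.   0.  ] 1.0
```

View pics/w1.png

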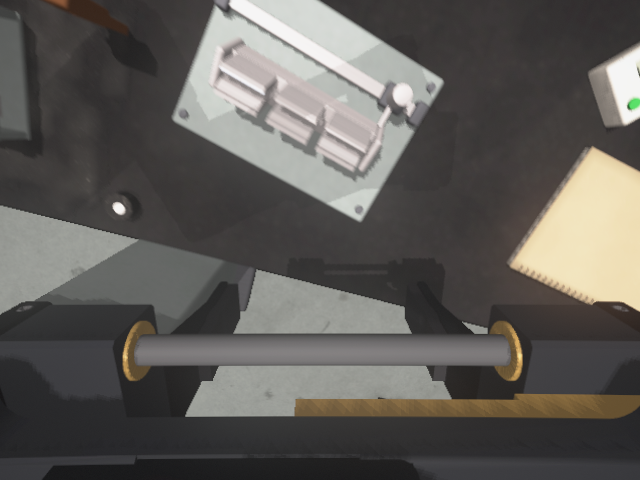

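```bash
python3 -m pendant '{"translation":[[0.05,0,0.07],[0.05,0,0.07],[0.05,0,0.07],[0.05,0,0.07],[0.05,0,0.07],[0.05,0,0.07],[0.05,0,0.07],[0,0,0]],"twist":[0,0,0,0,0,0,0,0]}' 0
python3 - <<'E'
from h import *
np.set_printoptions(precision=2,suppress=True)
f,st=shot("wrist","w2");print(st["position"],st["qd"],st["clock"])
np.savez("w2.npz",**{k:f[k] for k in f if k!="color"},position=st["position"],tcp_rot=st["tcp_rot"])
a=cv2.imread("pics/w1.png")[20:220,170:450];b=cv2.imread("pics/w2.png")
print(np.hstack([a[:1,:1,0]]))
cv2.imwrite("pics/w2v.png",cv2.resize(b[0:340,90:540],None,fx=1.75,fy=1.75,interpolation=cv2.INTER_CUBIC))
E
```

```text
clock: 1.85
position: [472.4, -292.7, 217.0]
tcp_rot: [0.991, 0.135, -0.001, -0.001]
force: [-0.6, 0.5, -0.5]
gripper_width: 87.0
grasp_force: 0.0
[ 472.43 -292.74  216.96] [-0.01 -0.03 -0.   -0.01  0.02 -0.01] 1.85
[[58]]
```

View pics/w2v.png

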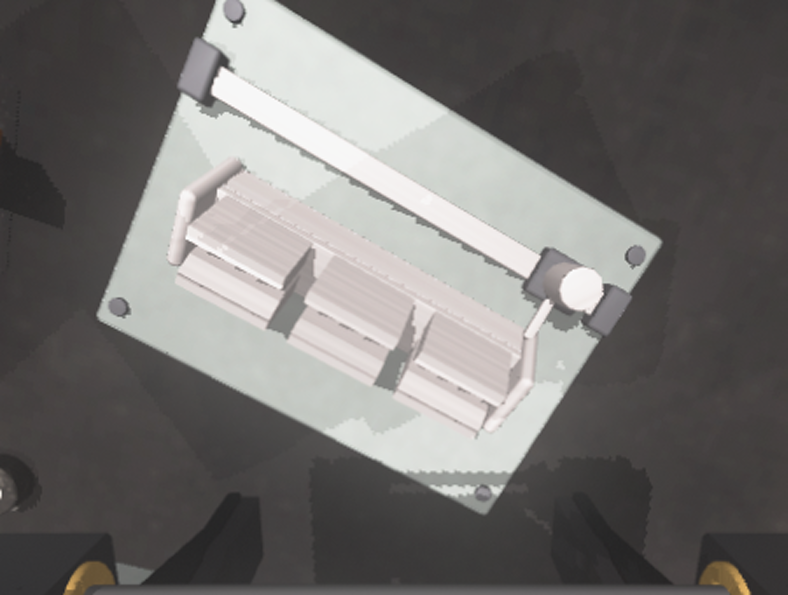

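Run:
```python
import cv2,numpy as np
z=lambda im,x,y,w,h,k:cv2.resize(im[y:y+h,x:x+w],(w*k,h*k),interpolation=cv2.INTER_CUBIC)
a=z(cv2.imread("pics/w1.png"),200,30,200,145,4);b=z(cv2.imread("pics/w2.png"),180,85,220,170,3)
im=np.zeros((600,800,3),np.uint8)
b2=cv2.imread("pics/w2.png")
cv2.imwrite("pics/z2.png",z(b2,180,85,225,168,3) if 0 else cv2.resize(b2[85:255,180:405],(794,600),interpolation=cv2.INTER_CUBIC))
cv2.imwrite("pics/z1.png",a)
```

```text
(no output)
```

View pics/z2.png

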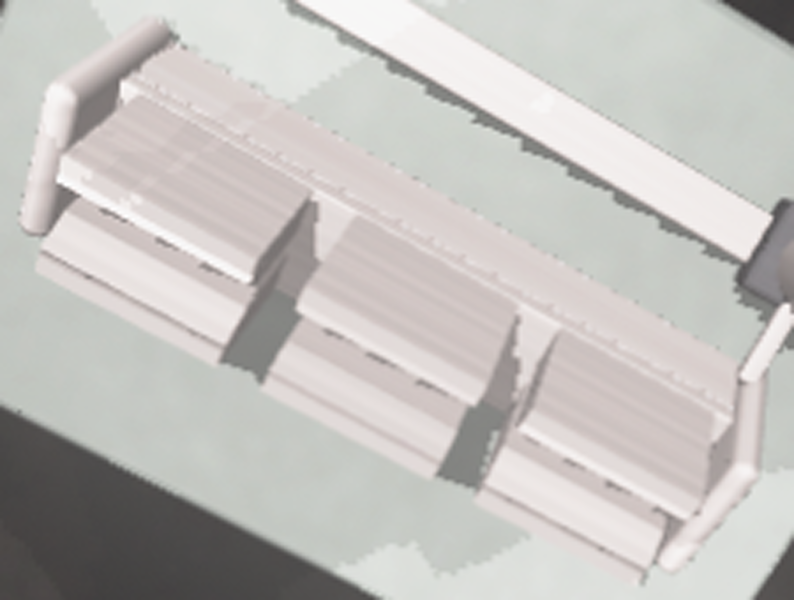

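View pics/z1.png

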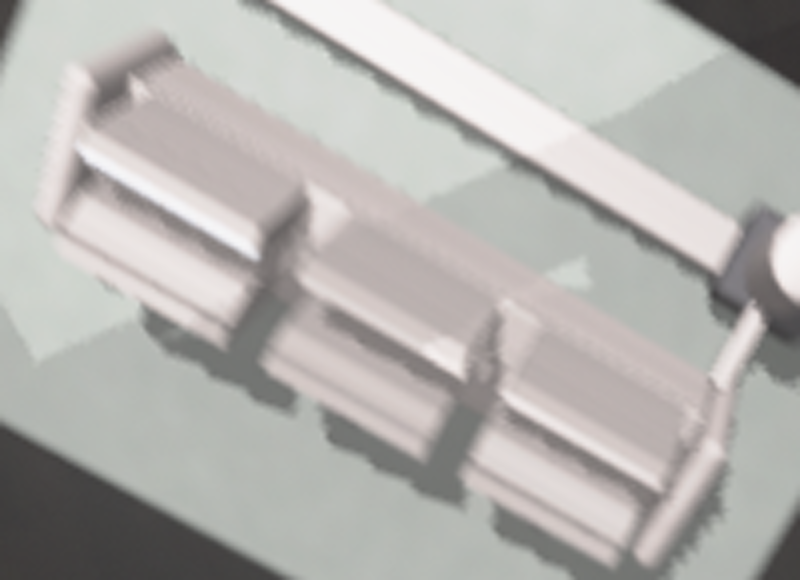

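Run:
```python
from h import *
np.set_printoptions(precision=1,suppress=True)
w1=dict(np.load("w1.npz"));w2=dict(np.load("w2.npz"))
p2=lambda p:(180+p[0]/3.529-.36,85+p[1]/3.529-.36);p1=lambda p:(200+p[0]/4-.4,30+p[1]/4-.4)
n=np.array([np.sin(np.radians(77.3)),-np.cos(np.radians(77.3))]);u=np.array([-n[1],n[0]])
D={"rear":[((58,182),(78,158)),((248,284),(255,260)),((300,312),(303,283)),((478,404),(465,375)),((522,432),(505,393)),((692,516),(660,490))],
"front":[((38,265),(57,243)),((220,361),(230,333)),((263,383),(272,356)),((437,477),(430,450)),((478,492),(472,470)),((642,580),(617,565))]}
for k,v in D.items():
  for a,b in v:
    x,e=tri([ray(w2,p2(a),w2),ray(w1,p1(b),w1)])
    zz=58 if k=="rear" else 45
    q=on(w2,p2(a),zz,w2); q1=on(w1,p1(b),zz,w1)
    print(k,x,"err%.1f"%e[0],"un",x[:2]@u,x[:2]@n,"| fixed z w2:",q[:2]@u,q[:2]@n,"w1:",q1[:2]@u,q1[:2]@n)
k2=(90+578/1.75,288/1.75)
print("knob w2",on(w2,k2,63,w2),"top/wrist un",on(w2,k2,63,w2)[:2]@u,on(w2,k2,63,w2)[:2]@n)
L=[on(w2,(90+x/1.75,y/1.75),25,w2) for x,y in((218,85),(530,268))];print("rail",L,np.degrees(np.arctan2(*(L[0]-L[1])[:2][::-1])),[l[:2]@n for l in L])
```

```text
rear [ 528.5 -189.4   71.2] err0.9 un -68.55493180757973 557.2173923568075 | fixed z w2: -65.42514360346411 554.9692735543704 w1: -63.543299032003446 557.3430923425539
rear [ 519.7 -228.1   71.4] err0.4 un -108.26346699255389 557.1204529247327 | fixed z w2: -106.72607799559988 554.8381582329044 w1: -105.4255668392786 557.1922674218577
rear [ 517.9 -239.5   76. ] err0.4 un -119.78021079830728 557.8505054866763 | fixed z w2: -118.44094020311739 554.7803819746449 w1: -116.71473676040901 557.9939577982256
rear [ 509.6 -276.8   74.7] err0.4 un -157.96560940138076 558.0053751876126 | fixed z w2: -159.49612488647142 555.2793675716625 w1: -157.1235214682336 558.0392761805376
rear [ 508.3 -286.    83.5] err0.5 un -167.220757790108 558.7374992627283 | fixed z w2: -170.48895942032038 554.4104881861042 w1: -166.8793766254725 558.9281922184035
rear [ 498.3 -324.8   71.5] err0.7 un -207.32522223370813 557.5017706255095 | fixed z w2: -211.63695559090542 555.6048462454004 w1: -208.4786140997216 557.1936771854807
front [ 511.6 -186.6   66.9] err0.8 un -69.60131735381701 540.1437045030289 | fixed z w2
[... 464 characters left out ...]
9876968453023 540.5985629496859 | fixed z w2: -160.01528945756348 533.9789187192354 w1: -157.30144623388168 539.4308717664024
front [ 490.7 -282.6   67.4] err0.4 un -167.7754176934177 540.8424110934283 | fixed z w2: -169.7706698354071 535.2753783878335 w1: -168.24958398058106 540.1159379219503
front [ 479.2 -321.6   60.7] err0.6 un -208.32717834802338 538.2034339471513 | fixed z w2: -212.96317370753073 534.6918620526201 w1: -209.88511074640257 537.1342006455542
knob w2 [ 551.  -342.3   63. ] top/wrist un -212.82760092274262 612.8029706897797
rail [array([ 588.2, -178.2,   25. ]), array([ 553.2, -329. ,   25. ])] 76.94704515112888 [np.float64(612.9695668467491), np.float64(612.0161841840059)]
```

```bash
python3 -m pendant '{"translation":[[0.046,-0.271,0],[0.046,-0.271,0],[0.046,-0.271,0],[0.046,-0.271,0],[0.046,-0.271,0],[0.046,-0.271,0],[0.046,-0.271,0],[0.046,-0.271,0]],"twist":[0,0,0,0,0,0,0,0]}' 0.48
python3 -m pendant '{"translation":[[0,0,0],[0,0,0],[0,0,0],[0,0,0],[0,0,0],[0,0,0],[0,0,0],[0,0,0]],"twist":[-0.047,-0.047,-0.047,-0.047,-0.047,-0.047,-0.047,-0.047]}'
python3 -m pendant '{"translation":[[0,0,0],[0,0,0],[0,0,0],[0,0,0],[0,0,0],[0,0,0],[0,0,0],[0,0,0]],"twist":[-0.033,-0.033,0,0,0,0,0,0]}'
python3 - <<'E'
from h import *
np.set_printoptions(precision=3,suppress=True)
f,st=shot("wrist","w3")
m=R.from_quat(st["tcp_rot"]).as_matrix();print(m.tolist(),st["position"],st["clock"])
print("d tool",m.T@(np.array([438.3,35.0,143])-st["position"])/150)
E
```

```text
clock: 2.7
position: [438.4, 36.1, 219.5]
tcp_rot: [0.991, 0.135, 0.001, 0.0]
force: [0.8, 0.3, 0.5]
gripper_width: 45.7
grasp_force: 0.0
clock: 3.5
position: [438.7, 34.6, 219.4]
tcp_rot: [0.746, 0.666, 0.0, 0.001]
force: [0.7, 0.3, -0.4]
gripper_width: 44.9
grasp_force: 0.0
clock: 4.3
position: [438.4, 34.7, 218.7]
tcp_rot: [0.675, 0.738, -0.0, -0.0]
force: [-0.7, 0.3, 0.0]
gripper_width: 45.2
grasp_force: 0.0
[[-0.08807083967609983, 0.9961142126701877, -5.0151758660510094e-05], [0.9961142137644284, 0.08807084047500816, 1.3946334973030472e-05], [1.830905001782584e-05, -4.872861421553842e-05, -0.9999999986451505]] [438.401  34.733 218.747] 4.3
d tool [ 0.002 -0.     0.505]
```

View pics/w3.png

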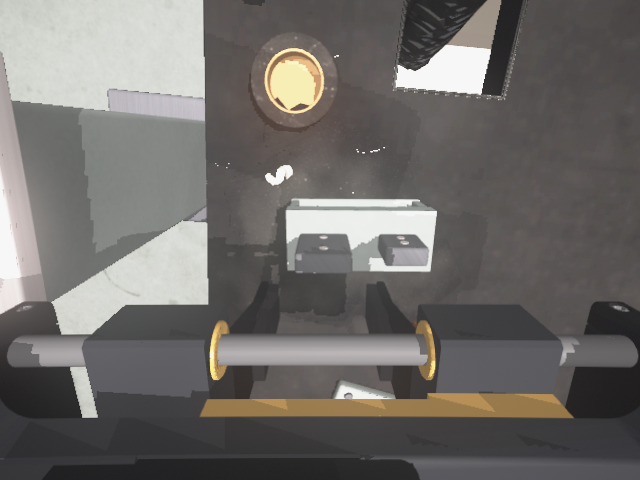

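```bash
python3 - <<'E'
from h import *
st=manip.get_state();f=manip.grab_frame("wrist")
print([on(f,p,102,st).round(1).tolist() for p in((302,235),(350,235),(351,258),(297,260))])
E
python3 -m pendant '{"translation":[[0,0,0.1],[0,0,0.1],[0,0,0.1],[0,0,0.1],[0,0,0.1],[0,0,0],[0,0,0],[0,0,0]],"twist":[0,0,0,0,0,0,0,0]}'
```

```text
[[424.2, 55.0, 102.0], [454.7, 57.7, 102.0], [457.1, 42.2, 102.0], [422.1, 37.7, 102.0]]
clock: 5.2
position: [438.8, 34.7, 144.3]
tcp_rot: [0.675, 0.738, 0.0, 0.001]
force: [0.3, -1.5, 0.2]
gripper_width: 45.2
grasp_force: 0.0
```

```bash
python3 -m pendant '{"translation":[[0,0,0],[0,0,0],[0,0,0],[0,0,0],[0,0,0],[0,0,0],[0,0,0],[0,0,0]],"twist":[0,0,0,0,0,0,0,0]}' 0.75
python3 -m pendant '{"translation":[[0,0,-0.05],[0,0,-0.1],[0,0,-0.1],[0,0,-0.1],[0,0,-0.1],[0,0,0],[0,0,0],[0,0,0]],"twist":[0,0,0,0,0,0,0,0]}'
python3 - <<'E'
from h import *
f,st=shot("scene","s4");cv2.imwrite("pics/s4c.png",cv2.resize(f["color"][150:300,230:430,::-1],None,fx=4,fy=4,interpolation=cv2.INTER_CUBIC))
E
```

```text
clock: 6.0
position: [438.8, 34.7, 144.4]
tcp_rot: [0.675, 0.738, 0.0, 0.001]
force: [0.7, 0.3, 6.7]
gripper_width: 37.7
grasp_force: 30.0
clock: 6.8
position: [437.8, 34.9, 210.6]
tcp_rot: [0.675, 0.738, -0.0, -0.001]
force: [1.0, 0.3, -2.1]
gripper_width: 37.4
grasp_force: 30.0
```

View pics/s4c.png

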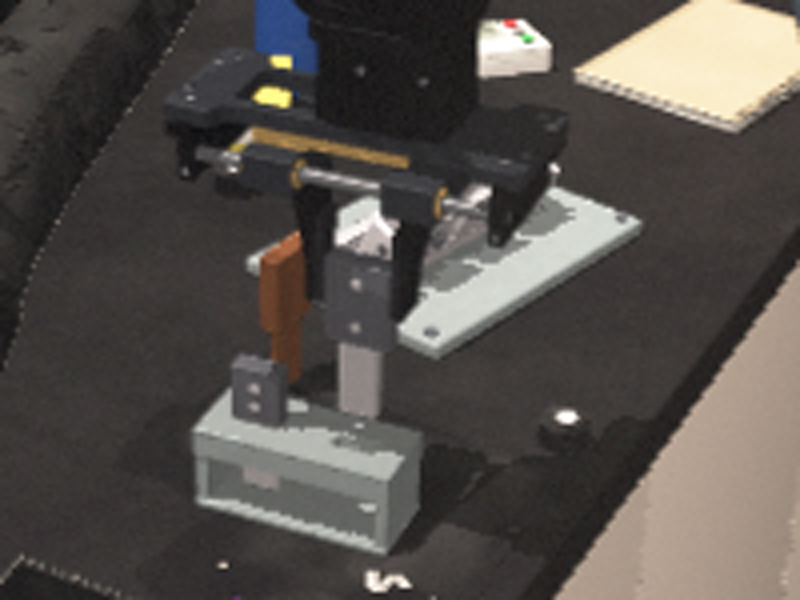

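```bash
python3 -m pendant '{"translation":[[-0.257,0.067,-0.09],[-0.257,0.067,-0.09],[-0.257,0.067,-0.09],[-0.257,0.067,0],[-0.257,0.067,0],[-0.257,0.067,0],[-0.257,0.067,0],[-0.257,0.067,0]],"twist":[0,0,0,0,0,0,0,0]}'
python3 -m pendant '{"translation":[[0,0,0],[0,0,0],[0,0,0],[0,0,0],[0,0,0],[0,0,0],[0,0,0],[0,0,0]],"twist":[-0.047,-0.047,-0.047,-0.047,-0.047,-0.047,-0.047,-0.047]}'
cat >> h.py <<'E'
np.set_printoptions(precision=3,suppress=True)
P0=np.array([519.6,-259.6,36.]); ROW=np.radians(77.2)
U=np.array([np.cos(ROW),np.sin(ROW),0]);N=np.array([np.sin(ROW),-np.cos(ROW),0]);Zw=np.array([0,0,1.])
def go(u,n,h,gp=51):
    "print tool-frame units to bring the grasp point to (u,n,h) relative to P0"
    st=manip.get_state();m=R.from_quat(st["tcp_rot"]).as_matrix()
    t=P0+u*U+n*N+(h+gp)*Zw
    print("units",m.T@(t-st["position"])/150,"yaw",np.degrees(np.arctan2(m[1,0],m[0,0])))
def where():
    st=manip.get_state();d=st["position"]-P0
    print("grasp u,n,h",np.round([d@U,d@N,d[2]-51],1),"force u,n,z",np.round([st["force"]@U,st["force"]@N,st["force"][2]],1),"w",round(st["gripper_width"],1),"t",st["clock"],"torque uN",np.round([st["ft_torque"]@U,st["ft_torque"]@N],2))
E
python3 -c "
from h import *
where();go(0,22,103.4)"
```

```text
clock: 7.65
position: [545.6, -266.7, 250.3]
tcp_rot: [0.675, 0.738, -0.0, -0.001]
force: [0.3, -0.5, -1.7]
gripper_width: 37.9
grasp_force: 30.0
clock: 8.45
position: [545.2, -265.0, 250.2]
tcp_rot: [0.147, 0.989, 0.001, -0.001]
force: [-0.5, -0.3, -1.1]
gripper_width: 37.8
grasp_force: 30.0
grasp u,n,h [  0.4  26.2 163.2] force u,n,z [-0.4 -0.4 -1.1] w 37.8 t 8.45 torque uN [-0.09  0.12]
units [ 0.026 -0.005  0.399] yaw 163.099073053747
```

```bash
python3 -m pendant '{"translation":[[0,0,0.06],[0,0,0.06],[0,0,0.06],[0,0,0.06],[0,0,0.06],[0,0,0.06],[0,0,0.04],[0,0,0]],"twist":[-0.023,0,0,0,0,0,0,0]}'
python3 -c "
from h import *
where()"
python3 -m pendant '{"translation":[[0.013,0,0],[0.013,0,0],[0.013,0,0],[0.013,0,0],[0.013,0,0],[0.013,0,0],[0,0,0],[0,0,0]],"twist":[0,0,0,0,0,0,0,0]}'
python3 -c "
from h import *
where()"
```

```text
clock: 9.25
position: [545.3, -265.0, 190.6]
tcp_rot: [0.114, 0.993, 0.001, -0.001]
force: [0.0, 0.3, -1.4]
gripper_width: 37.8
grasp_force: 30.0
grasp u,n,h [  0.4  26.3 103.6] force u,n,z [ 0.3 -0.1 -1.4] w 37.8 t 9.25 torque uN [-0.17  0.1 ]
clock: 10.05
position: [534.4, -262.7, 191.8]
tcp_rot: [0.114, 0.993, -0.0, 0.0]
force: [0.1, -0.2, -1.1]
gripper_width: 37.6
grasp_force: 30.0
grasp u,n,h [  0.3  15.1 104.8] force u,n,z [-0.1  0.1 -1.1] w 37.6 t 10.05 torque uN [-0.07  0.16]
```

```bash
for i in 1 2 ; do python3 -m pendant '{"translation":[[0.01,0,0],[0.01,0,0],[0.01,0,0],[0,0,0],[0,0,0],[0,0,0],[0,0,0],[0,0,0]],"twist":[0,0,0,0,0,0,0,0]}' >/dev/null
python3 -c "
from h import *
where()"; done
```

```text
grasp u,n,h [  0.3  10.8 104.8] force u,n,z [-0.5  1.8 -1.4] w 37.6 t 10.85 torque uN [-0.47  0.1 ]
grasp u,n,h [  0.1   6.6 105.1] force u,n,z [1.  4.2 0.1] w 37.8 t 11.65 torque uN [-1.25  0.18]
```

```bash
python3 -m pendant '{"translation":[[0.014,0,0.001],[0.014,0,0.001],[0.014,0,0.002],[0.014,0,0.002],[0.014,0,0.003],[0.014,0,0.003],[0.014,0,0.004],[0.014,0,0.004]],"twist":[0,0,0,0,0,0,0,0]}' >/dev/null
python3 -c "
from h import *
where()"
python3 -m pendant '{"translation":[[0.014,0,0.005],[0.014,0,0.005],[0.014,0,0.005],[0.014,0,0.006],[0.014,0,0.006],[0.007,0,0.003],[0,0,0],[0,0,0]],"twist":[0,0,0,0,0,0,0,0]}' >/dev/null
python3 -c "
from h import *
where()"
```

```text
grasp u,n,h [  0.4 -11.  101.7] force u,n,z [0.3 3.2 4.3] w 37.9 t 12.45 torque uN [-0.98  0.05]
grasp u,n,h [  0.6 -22.6  97.1] force u,n,z [-1.   2.5  3. ] w 37.6 t 13.25 torque uN [-0.79  0.02]
```

```bash
for i in 1 2; do python3 -m pendant '{"translation":[[0.008,0,0.003],[0.008,0,0.003],[0,0,0],[0,0,0],[0,0,0],[0,0,0],[0,0,0],[0,0,0]],"twist":[0,0,0,0,0,0,0,0]}' >/dev/null
python3 -c "
from h import *
where()"; done
```

```text
grasp u,n,h [  0.5 -24.4  96.4] force u,n,z [1.  5.5 2.4] w 37.8 t 14.05 torque uN [-1.3   0.33]
grasp u,n,h [  0.5 -27.1  95.4] force u,n,z [-0.1  5.  -0.3] w 37.7 t 14.85 torque uN [-1.29  0.25]
```

```bash
python3 -m pendant '{"translation":[[-0.012,0,-0.006],[0.017,0,-0.036],[0.017,0,-0.036],[0.017,0,-0.036],[0.017,0,-0.036],[0.017,0,-0.036],[0.01,0,-0.02],[0,0,0]],"twist":[0,0,0,0,0,0,0,0]}' >/dev/null
python3 -c "
from h import *
where();go(0,-56.8,114.9)"
```

```text
grasp u,n,h [  0.6 -39.8 126.9] force u,n,z [-0.  -0.  -1.1] w 37.4 t 15.65 torque uN [-0.18  0.15]
units [ 0.113 -0.004  0.08 ] yaw 166.89534197702804
```

```bash
python3 -m pendant '{"translation":[[0.028,-0.001,0],[0.028,-0.001,0],[0.028,-0.001,0],[0.028,-0.001,0.02],[0,0,0.03],[0,0,0.03],[0,0,0],[0,0,0]],"twist":[0,0,0,0,0,0,0,0]}' >/dev/null
python3 -c "
from h import *
f,st=shot('scene','s5');cv2.imwrite('pics/s5c.png',cv2.resize(f['color'][120:270,270:420,::-1],(600,600),interpolation=cv2.INTER_CUBIC))
where();go(0,-56.8,114.9)"
```

```text
grasp u,n,h [  0.  -56.1 114.2] force u,n,z [ 0.1  1.1 -1.4] w 37.6 t 16.5 torque uN [-0.1   0.14]
units [ 0.005 -0.    -0.004] yaw 166.90091099834785
```

View pics/s5c.png

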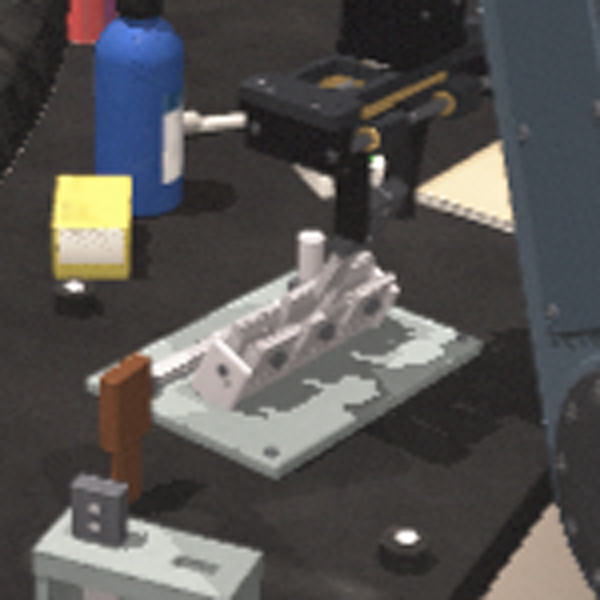

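```bash
for i in 1 2; do python3 -m pendant '{"translation":[[-0.0056,0,0.0121],[-0.0056,0,0.0121],[-0.0056,0,0.0121],[-0.0056,0,0.0121],[-0.0056,0,0.0121],[0,0,0],[0,0,0],[0,0,0]],"twist":[0,0,0,0,0,0,0,0]}' >/dev/null
python3 -c "
from h import *
where()"; done
```

```text
grasp u,n,h [  0.  -52.1 105.3] force u,n,z [-0.1  0.2 -1.3] w 38.0 t 17.3 torque uN [-0.1   0.11]
grasp u,n,h [  0.  -47.9  96.2] force u,n,z [-0.2  0.3 -1.1] w 37.8 t 18.1 torque uN [-0.11  0.06]
```

```bash
for i in 1 2; do python3 -m pendant '{"translation":[[-0.0065,0,0.0121],[-0.0065,0,0.0121],[-0.0065,0,0.0121],[-0.0065,0,0.0121],[0,0,0],[0,0,0]],"twist":[0,0,0,0,0,0]}' | tail -1
python3 -m pendant '{"translation":[[-0.0065,0,0.0121],[-0.0065,0,0.0121],[-0.0065,0,0.0121],[-0.0065,0,0.0121],[0,0,0],[0,0,0],[0,0,0],[0,0,0]],"twist":[0,0,0,0,0,0,0,0]}' >/dev/null
python3 -c "
from h import *
where()"; done
```

```text
grasp u,n,h [  0. -44.  89.] force u,n,z [-0.5 -1.  -1.7] w 37.6 t 18.9 torque uN [-0.07  0.13]
grasp u,n,h [ -0.  -40.1  81.7] force u,n,z [-0.2  0.6 -1.2] w 37.5 t 19.7 torque uN [-0.13  0.17]invalid input at $: expected 8 rows
invalid input at $: expected 8 rows
```

```bash
for i in 1 2; do python3 -m pendant '{"translation":[[-0.004,0,0.008],[-0.004,0,0.008],[-0.004,0,0.008],[0,0,0],[0,0,0],[0,0,0],[0,0,0],[0,0,0]],"twist":[0,0,0,0,0,0,0,0]}' >/dev/null
python3 -c "
from h import *
where()"; done
```

```text
grasp u,n,h [ -0.  -38.3  78.1] force u,n,z [-0.4  0.3 -1.9] w 37.8 t 20.5 torque uN [-0.13  0.08]
grasp u,n,h [ -0.1 -37.   75.4] force u,n,z [-0.2 -3.4  6.6] w 37.4 t 21.3 torque uN [0.33 0.1 ]
```

```bash
python3 -m pendant '{"translation":[[0.01,0,0],[0.01,0,0],[0.01,0,0],[0,0,0],[0,0,0],[0,0,0],[0,0,0],[0,0,0]],"twist":[0,0,0,0,0,0,0,0]}' >/dev/null
python3 -c "
from h import *
where()"
python3 -m pendant '{"translation":[[-0.01,0,0],[-0.01,0,0],[-0.01,0,0],[-0.01,0,0],[-0.01,0,0],[0,0,0],[0,0,0],[0,0,0]],"twist":[0,0,0,0,0,0,0,0]}' >/dev/null
python3 -c "
from h import *
where()"
```

```text
grasp u,n,h [ -0.3 -39.1  74.8] force u,n,z [ 1.6  4.8 -0. ] w 38.0 t 22.1 torque uN [-1.2   0.57]
grasp u,n,h [ -0.3 -36.7  75.2] force u,n,z [-2.5 -6.2 12.3] w 37.7 t 22.9 torque uN [ 1.   -0.39]
```

```bash
python3 -m pendant '{"translation":[[0.008,0,0.004],[0.008,0,0.004],[0,0,0],[0,0,0],[0,0,0],[0,0,0],[0,0,0],[0,0,0]],"twist":[0,0,0,0,0,0,0,0]}' >/dev/null
python3 -c "
from h import *
where()"
python3 -m pendant '{"translation":[[0,0,0],[0,0,0],[0,0,0],[0,0,0],[0,0,-0.03],[0,0,-0.06],[0,0,-0.08],[0,0,-0.08]],"twist":[0,0,0,0,0,0,0,0]}' 0.4
python3 -m pendant '{"translation":[[0,0,-0.2],[0,0,-0.2],[0.1,0,-0.2],[0.1,0,0],[0,0,0],[0,0,0],[0,0,0],[0,0,0]],"twist":[0,0,0,0,0,0,0,0]}'
python3 - <<'E'
from h import *
for n in("wrist","scene","top"):
    f,st=shot(n,n+"9")
    np.savez(n+"9.npz",**f,**st)
w2=dict(np.load("w2.npz"))
c=lambda x,y,z:on(w2,(90+x/1.75-.3,y/1.75-.3),z,w2)-P0
for nm,a,b,z in(("posts",(203,72),(608,310),25),("holes r",(233,10),(635,256),8),("holes f",(118,307),(483,493),8),("knob",(578,288),(578,288),63)):
    p,q=c(*a,z),c(*b,z);print(nm,[round(x,1) for x in(p@U,q@U,(p+q)@U/2,p@N,q@N)])
E
```

```text
grasp u,n,h [ -0.3 -37.7  74.8] force u,n,z [-0.5 -6.  15.2] w 37.9 t 23.7 torque uN [ 0.56 -0.  ]
clock: 24.5
position: [484.7, -251.8, 199.1]
tcp_rot: [0.114, 0.993, -0.0, 0.0]
force: [0.3, -0.1, -0.5]
gripper_width: 52.3
grasp_force: 0.0
clock: 25.3
position: [455.8, -245.0, 287.3]
tcp_rot: [0.114, 0.993, 0.0, -0.0]
force: [0.4, -0.2, -0.7]
gripper_width: 52.1
grasp_force: 0.0
posts [np.float64(102.1), np.float64(-102.1), np.float64(0.0), np.float64(50.4), np.float64(49.3)]
holes r [np.float64(105.9), np.float64(-104.8), np.float64(0.5), np.float64(79.1), np.float64(77.6)]
holes f [np.float64(106.2), np.float64(-103.9), np.float64(1.2), np.float64(-64.1), np.float64(-64.6)]
knob [np.float64(-73.4), np.float64(-73.4), np.float64(-73.4), np.float64(49.0), np.float64(49.0)]
```

Run:
```python
from h import *
def proj(f,p):
    q=f["world_to_cam"]@np.r_[p,1];s=q[:2]/q[2];s=s*(1+f["k1"]*(s@s));F=240/np.tan(np.radians(f["fov_y"]/2));return s*F+[f["cx"],f["cy"]]
rs=[]
for n in("top","scene"):
    f=dict(np.load(n+"9.npz"))
    e=proj(f,P0-29.6*N+60.4*Zw);x,y=e.astype(int)
    im=f["color"][y-20:y+21,x-20:x+21].astype(int)
    m=((im[...,2]-im[...,0]>4)&(im.sum(2)<330)&(im.sum(2)>150)).astype(np.uint8)
    k,l,s,c=cv2.connectedComponentsWithStats(m)
    i=1+np.argmax(s[1:,4]);print(n,e,s[i],c[i]+[x-20,y-20])
    print("\n".join("".join(".#"[v] for v in r) for r in (l==i).astype(int)))
    rs.append(ray(f,c[i]+[x-20,y-20]))
p,e=tri(rs);print("handle u,n,h",(p-P0)@U,(p-P0)@N,(p-P0)[2],e)
```

```text
top [393.532 232.925] [  0  32  30   9 189] [384.55  248.905]
.........................................
.........................................
.........................................
.........................................
.........................................
.........................................
.........................................
.........................................
.........................................
.........................................
.........................................
.........................................
.........................................
.........................................
.........................................
.........................................
.........................................
.........................................
.........................................
.........................................
.........................................
.........................................
.........................................
.........................................
..............................
[... 205 characters left out ...]
................
.........................................
.........................................
....###..................................
###############..........................
#################........................
#####################....................
#######################..................
#########################................
###########################..............
############################.............
##############################...........Traceback (most recent call last):
  File "<stdin>", line 11, in <module>
    return _wrapfunc(a, 'argmax', axis=axis, out=out, **kwds)
    return bound(*args, **kwds)
ValueError: attempt to get argmax of an empty sequence
```

Run:
```python
from h import *
f=dict(np.load("wrist9.npz"));H=f["hand_eye"];m=R.from_quat(f["tcp_rot"]).as_matrix()
F=240/np.tan(np.radians(f["fov_y"]/2))
def pr(p):
    q=np.linalg.inv(H)@np.r_[m.T@(p-f["position"]),1];s=q[:2]/q[2];s=s*(1+f["k1"]*(s@s));return s*F+[f["cx"],f["cy"]]
a,b=np.sin(np.radians(25)),np.cos(np.radians(25))
for nm,x,y,z in(("topFront",-7,0,95),("topRear",7,0,95),("TFl",-7,19,95),("TFr",-7,-19,95),("botFl",-7,19,45),("botFr",-7,-19,45),("jawFl",-14,20,34),("jawFr",-14,-20,34),("floor",0,0,0)):
    print(nm,pr(P0-3*Zw+y*U+(x*b-z*a)*N+(x*a+z*b)*Zw).round(0))
g=cv2.cvtColor(f["color"],cv2.COLOR_RGB2GRAY)
e=pr(P0-33*N+58*Zw).astype(int);x0,y0=max(e[0]-100,0),max(e[1]-80,0);print(x0,y0)
s=cv2.resize(g[y0:y0+160,x0:x0+200],(100,53),interpolation=cv2.INTER_AREA)
print("\n".join("".join("@#*+-. "[min(v//36,6)] for v in r) for r in s))
```

```text
topFront [322. 263.]
topRear [322. 280.]
TFl [345. 263.]
TFr [299. 263.]
botFl [342. 266.]
botFr [302. 266.]
jawFl [342. 260.]
jawFr [302. 260.]
floor [322. 275.]
221 187
************************###############*******######************************************************
****************************************************************************************************
****************************************************************************************************
****************************************************************************************************
**************************************************************************************************#*
*+++++++++++++++++++++++++++++++++++++++++++++++++*+****++*+*+++++++++++++++++++++++++**************
.....                       .. .......... ....  ....................................................
.                           .----------------.                                                      
. .--.                      ------------------.                                                 .--.
. ----.             
[... 3723 characters left out ...]
##################*...............    .              ..               .#######################
########################-  ...............      .          ...     .         *######################
#######################*-----------------------------------------------------+***###################
****************************************************************************************************
****************************************************************************************************
**********************************************************************+++++++++*********************
**********************************************************************++++++++++++++++++++++++++++++
```

```bash
python3 -c "
from h import *
where();go(-73.4,49.2,26)"
python3 -m pendant '{"translation":[[0,-0.12,0],[-0.1,-0.12,0],[-0.14,-0.12,0],[-0.14,-0.12,0],[-0.14,0,0.06],[-0.14,0,0.12],[-0.1,0,0.2],[0,0,0.2]],"twist":[0,0,0,0,0,0,0,0]}' 0.61
python3 -c "
from h import *
where();go(-73.4,49.2,26)"
```

```text
grasp u,n,h [  0.2 -65.7 200.3] force u,n,z [ 0.4 -0.2  0.6] w 52.6 t 25.45 torque uN [-0.11  0.05]
units [-0.769 -0.487  1.161] yaw 166.9087560486974
clock: 26.25
position: [552.4, -341.8, 199.9]
tcp_rot: [0.114, 0.994, -0.001, 0.002]
force: [-0.7, -0.1, 0.1]
gripper_width: 34.2
grasp_force: 0.0
grasp u,n,h [-72.9  50.3 112.9] force u,n,z [-0.3 -0.7  0.1] w 34.2 t 26.25 torque uN [-0.1   0.15]
units [ 0.009 -0.002  0.579] yaw 166.9387493679866
```

```bash
python3 -m pendant '{"translation":[[0.009,0,0.1],[0,0,0.1],[0,0,0.1],[0,0,0.1],[0,0,0.1],[0,0,0.06],[0,0,0.04],[0,0,0]],"twist":[0,0,0,0,0,0,0,0]}'
python3 -m pendant '{"translation":[[0,0,0],[0,0,0],[0,0,0],[0,0,0],[0,0,0],[0,0,0],[0,0,0],[0,0,0]],"twist":[0,0,0,0,0,0,0,0]}' 0.95
python3 -c "
from h import *
where();go(0.3,49,23)"
```

```text
clock: 27.05
position: [548.5, -340.4, 110.0]
tcp_rot: [0.114, 0.993, 0.0, -0.001]
force: [0.5, -0.0, -0.5]
gripper_width: 34.1
grasp_force: 0.0
clock: 27.85
position: [549.1, -341.1, 111.5]
tcp_rot: [0.114, 0.993, -0.001, 0.001]
force: [-0.9, -2.1, 5.1]
gripper_width: 17.2
grasp_force: 30.0
grasp u,n,h [-73.   46.8  24.5] force u,n,z [-2.3 -0.4  5.1] w 17.2 t 27.85 torque uN [-0.04 -0.25]
units [-0.012  0.488  0.01 ] yaw 166.898604455808
```

```bash
python3 -m pendant '{"translation":[[0,0.04,0],[0,0.08,0],[0,0.08,0],[0,0.08,0],[0,0.08,0],[0,0.08,0],[0,0.04,0],[0,0.01,0]],"twist":[0,0,0,0,0,0,0,0]}'
python3 -c "
from h import *
where();go(0.3,49,23)"
```

```text
clock: 28.65
position: [566.0, -268.5, 111.5]
tcp_rot: [0.114, 0.994, -0.0, 0.001]
force: [-1.4, -2.0, 5.6]
gripper_width: 16.5
grasp_force: 30.0
grasp u,n,h [ 1.6 47.2 24.5] force u,n,z [-2.2 -1.   5.6] w 16.5 t 28.65 torque uN [-0.06 -0.21]
units [-0.012 -0.009  0.01 ] yaw 166.95089782749073
```

```bash
python3 -m pendant '{"translation":[[0,-0.008,0],[0,0,0],[0,0,0],[0,0,0],[0,0,0],[0,0,0],[0,0,0],[0,0,0]],"twist":[0,0,0,0,0,0,0,0]}' >/dev/null
python3 -c "
from h import *
where()"
python3 -m pendant '{"translation":[[0,0,0],[0,0,0],[0,0,0],[0,0,0],[0,0,-0.05],[0,0,-0.15],[0,0,-0.2],[0,0,-0.2]],"twist":[0,0,0,0,0,0,0,0]}' 0.55
python3 -m pendant '{"translation":[[0.1,0,-0.3],[0.3,0,-0.15],[0.3,0,-0.1],[0.3,0,0],[0.3,0,0],[0,0,0],[0,0,0],[0,0,0]],"twist":[0,0,0,0,0,0,0,0]}'
python3 - <<'E'
from h import *
where()
f,st=shot("wrist","w12");np.savez("w12.npz",**f,**st)
t,_=shot("top","t12");np.savez("t12.npz",**t)
H=f["hand_eye"];m=R.from_quat(st["tcp_rot"]).as_matrix();F=240/np.tan(np.radians(f["fov_y"]/2))
def pr(p):
    q=np.linalg.inv(H)@np.r_[m.T@(p-st["position"]),1];s=q[:2]/q[2];s=s*(1+f["k1"]*(s@s));return s*F+[f["cx"],f["cy"]]
for nm,u,n,z in(("knobtop",0,49,63),("knobbase",0,49,32),("postL",102,50,25),("postR",-102,50,25),("handletop",0,-40,119)): print(nm,pr(np.r_[(P0+u*U+n*N)[:2],z]).round(1))
g=cv2.cvtColor(f["color"],cv2.COLOR_RGB2GRAY)
x0,y0=pr(P0).astype(int)-[110,90];x0=max(x0,0);y0=max(y0,0);print(x0,y0)
s=cv2.resize(g[y0:y0+150,x0:x0+220],(110,50),interpolation=cv2.INTER_AREA)
print("\n".join("".join("@#*+-. "[min(v//36,6)] for v in r) for r in s))
E
```

```text
grasp u,n,h [ 0.7 47.2 24.5] force u,n,z [1.6 0.1 6.2] w 17.1 t 29.45 torque uN [-0.15  0.4 ]
clock: 30.25
position: [564.8, -270.0, 201.7]
tcp_rot: [0.114, 0.993, 0.0, -0.0]
force: [-0.3, -0.3, 0.8]
gripper_width: 39.1
grasp_force: 0.0
clock: 31.05
position: [376.7, -227.0, 283.8]
tcp_rot: [0.114, 0.993, -0.001, 0.001]
force: [0.4, 0.2, -1.1]
gripper_width: 39.4
grasp_force: 0.0
grasp u,n,h [   0.1 -146.6  196.8] force u,n,z [ 0.2  0.3 -1.1] w 39.4 t 31.05 torque uN [-0.17  0.13]
knobtop [323.1 393.8]
knobbase [323. 375.]
postL [406.6 371.6]
postR [239.5 372.2]
handletop [322.8 357.4]
212 251
**************************************************************************************************************
**************************************************************************************************************
**************************************************************************************************************
**************************************************************************************************************
*******************************************************
[... 4350 characters left out ...]
    .....-########################
****####################-                           .------.                          *#######################
*#######################                            .-------                          -#######################
**#####################*............................-.     .........................  .#######################
#######################*****************************.       +**************************##############*********
#######################*****************************.       +***************************#############*++++++++
***********************++++++++++++++++++++++++++++++-------++++++++++++++++++++++++++++*************+++++++++
```

Run:
```python
from h import *
t=dict(np.load("t12.npz"));F=240/np.tan(np.radians(t["fov_y"]/2))
def proj(p):
    q=t["world_to_cam"]@np.r_[p,1];s=q[:2]/q[2];s=s*(1+t["k1"]*(s@s));return s*F+[t["cx"],t["cy"]]
for nm,u,n,z in(("knob",0,49,63),("knobOld",-73.4,49,63),("handletop",0,-40,119),("postL",102,50,25),("postR",-102,50,25)):print(nm,proj(np.r_[(P0+u*U+n*N)[:2],z]).round(1))
g=cv2.cvtColor(t["color"],cv2.COLOR_RGB2GRAY)
print("\n".join("".join("@#*+-. "[min(v//36,6)] for v in r) for r in g[184:262,338:444:1][::2]))
```

```text
knob [398.1 204.1]
knobOld [427.7 211.5]
handletop [394.4 235.6]
postL [355.4 197.3]
postR [435.1 217.1]
################*-..-+**##################################################################################
################+         ..-+**##########################################################################
###############*. +--.            ..-+**##################################################################
###############+   +.                     .--+*###########################################################
##############*.                                  .--+*###################################################
##############- +-++-                                     .---*####################*######################
#############*-----+-                                             .---*###################################
#############- +--+-                                                      .---*###########################
############*.----+.                                                              .-+-*###################
############- -*##**+**+        
[... 2477 characters left out ...]
#**#*++++++++++++++++*##***+-----------------------+-+++++
##################****************+--.--#****#####*++++++++++++++++*#******-------------------------++++++
#################*+.-************#***+- *******#*++++++++++++++++*#*******+---------------------------++++
#################***#**********************###*++++++++++++++++*#********+++++--------------------------++
################*****************#####*****#*++++++++++++++++*#*********+++++++-------------------------+-
################****************##########*++++++++++++++++*#***********+++++++++-------------------------
###############*****************########*++++++++++++++++*##**********+++++++++++++-----------------------
```

Run:
```python
from h import *
t=dict(np.load("t12.npz"));F=240/np.tan(np.radians(t["fov_y"]/2))
def proj(p):
    q=t["world_to_cam"]@np.r_[p,1];s=q[:2]/q[2];s=s*(1+t["k1"]*(s@s));return s*F+[t["cx"],t["cy"]]
for nm,u,n,z in(("blockfront",0,37,30),("needle",0,25,30),("jawgapLM rear top",25,-1.7,70),("jawgapLM rear bottom",25,12.7,39)):
    p=proj(np.r_[(P0+u*U+n*N)[:2],z]);print(nm,p.round(1),"col,row",(p-[338,184])/[1,2])
c=t["color"][196:218,382:406].astype(int)
for r in range(0,22): print(196+r," ".join("%3d"%v for v in c[r].mean(1)))
```

```text
blockfront [394.4 211.7] col,row [56.404 13.872]
needle [393.3 216.3] col,row [55.349 16.171]
jawgapLM rear top [383.8 221.1] col,row [45.815 18.526]
jawgapLM rear bottom [383.  217.9] col,row [45.019 16.946]
196 228 229 228 228 228 226 227 227 226 227 228 229 228 228 230 232 232 235 239 243 246 252 184 151
197 228 228 228 230 228 228 228 226 228 228 229 229 228 228 230 229 229 229 230 231 231 233 239 241
198 230 228 229 229 228 229 227 228 229 229 228 228 229 231 230 230 229 228 229 229 229 229 230 230
199 228 228 229 228 229 228 227 229 231 229 230 228 228 230 230 228 227 226 228 229 228 227 229 228
200 226 227 228 228 227 228 229 230 228 229 229 229 229 228 229 235 232 228 227 227 227 227 228 229
201 225 225 226 228 228 228 228 230 232 231 226 233 221 224 248 254 252 247 237 224 225 227 230 229
202 240 231 222 221 226 225 228 230 234 210 190 211 184 234 255 255 255 255 254 229 225 227 230 229
203 254 248 232 232 240 229 222 228 220 111 142 123 181 255 255 255 254 254 255 248 225 228 229 227
204 252 252 253 254 254 245 231 236 223  76 154 135 214 255 255 255 254 254 255 254 223 227
[... 608 characters left out ...]

211 229 229 231 235 238 238 222  65  52  56  55 161 255 172  75  87  93  96 134 214 255 255 255 253
212 229 229 229 226 222 204 198 130  91  91  61 210 255 195  48  67  79  95 119 136 188 255 255 255
213 229 223 220 199 201 205 209 201 144 137  99 210 255 218  79  86  77 121 147 128  94  81 118 185
214 218 199 202 201 202 201 205 209 213 200 147 221 254 162 141 146 134 150 147 142 147 178 163 106
215 196 202 205 206 205 201 203 205 208 204 223 255 248 133 175 142 144 144 142 145 193 243 230 169
216 187 196 197 203 201 201 204 206 206 191 217 255 243 158 243 169 136 136 133 161 239 231 230 234
217 207 182 177 186 188 197 200 203 204 192 215 255 193 134 241 234 171 175 171 186 233 228 227 226
```

```bash
python3 -c "
from cell import manip
print(manip.hand_in())"
```

```text
the job is handed in; nothing more can be done
None
```

The job is handed in: the thick blade went fully home in the middle gap, which was the first one I tried, so I did not try the other two. The pointer stands level with that gap to within about 1 mm, and the thin blade is still in the stand.

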